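# Refit a washed filter in the flower dryer

## Task

Three washed filter cassettes lie overlapping on the sloping draining rack. Lift the top one off by its handle without shifting the two beneath or pressing hard on them, and lower it (do not drop it) flat into the empty filter opening on top of the flower dryer. Then take the screwdriver from its wooden block, press its blade into the slotted head of the retainer beside the opening and, keeping it pressed in, turn it a quarter turn clockwise to its stop so that the tab lies over the cassette; stand the screwdriver back in its block and leave everything else as it was.

Things in the scene. Friction and masses are not known exactly. Their poses are not given: they have to be found in the camera images.
- rack: Sloping steel draining rack, fixed, 420 mm long (its x), 170 mm up the slope. Origin on the bench under its middle. The sheet slopes at 38 degrees, rising towards the rack's +y: the cassettes' upper sides look along the rack's (0, -0.616, 0.788). Lip 24 mm high along the low (-y) edge, on which all three cassettes rest; middle of the sheet 75 mm above the bench.
- cassette_handle (a point): Handle-bar centre of the TOP, middle cassette: mesh plate 150 (x) x 110 (y) x 8 mm, 0.22 kg, lying on the edges of the two others parallel to the slope. Bar along x, 64 long, 10 wide, 10 mm high, on two posts 44 mm apart; its centre is over the plate's middle, 25 mm above its top, 33 mm above its underside. y up the slope, z out of the plate. Fits the opening either way round.
- cassette_left_handle (a point): Handle-bar centre of the identical cassette under the top one's edge on the rack's +x side, lying flat on the sheet with its long side and bar up the slope. To be left where it is.
- cassette_right_handle (a point): Handle-bar centre of the identical cassette under the top one's edge on the rack's -x side, lying flat on the sheet, long side along the rack. To be left where it is.
- dryer: Flower dryer: a low white fan box 300 (x) x 200 (y) x 90 mm high with fan and grille under the opening, fixed. Origin on the bench under its middle; its x runs along the long side, control panel at -x, opening towards +x.
- opening (a point): Centre of the filter opening's floor, 35 mm to +x of the dryer's middle and 81 mm above the bench. The opening is a recess 158 (dryer x) x 118 (dryer y) mm, 9 mm deep, so 4 mm free all round a cassette; the floor is closed by the grille. With a cassette seated its handle-bar centre is 33 mm above this point.
- slot (a point): Mouth centre of the retainer's slot in its 26 x 26 mm steel head, 14 mm above the dryer's top, 97 mm to -x of the opening's centre. Slot 20 mm long along this point's y, 7 mm wide along x, 7 mm deep, 2 mm chamfer at the mouth. The point turns with the retainer. A steel tab 14 mm wide reaches 39 mm from the axis along the point's +y, 2 mm above the dryer's top.
- retainer (a joint): Turn of the retainer, rad: near 0 open (tab along the dryer's +y, clear of the opening), 1.57 closed against its stop (tab along the dryer's +x, over the cassette's edge). Grows clockwise seen from above. Vertical axis; friction about 0.06 N m, stays where it is left.
- block: Wooden tool block 60 x 70 x 64 mm high, fixed, origin on the bench under its middle, with a through hole 25 mm wide (3 mm chamfer) in the middle of its top.
- driver_handle (a point): Centre of the screwdriver's handle. It stands upright in the block's hole on its collar. Handle black, flat-sided, 22 (x) x 30 (y) x 84 mm high; below it a round collar 34 mm wide, 6 mm high, its underside 48 mm below this point, resting on the block's top; then an 8 mm shaft. Length 150 mm, 0.11 kg. z points up.
- driver_tip (a point): End of the screwdriver's blade, 108 mm below the handle's centre. Flat blade 16 mm wide along the screwdriver's y (the handle's wide way), 4 mm thick along its x, its last 4 mm thinned to 14 x 2.5 mm. In the slot it has about 0.25 rad of play, so turn it that much further to bring the retainer to its stop.
- spool: Green spool of wire, 60 mm wide, 50 mm high, a bystander; leave alone.
- jar: Glass jar with steel lid, 64 mm wide, 85 mm high, a bystander; leave alone.
- bucket: Small black flower bucket, open at the top, 108 mm wide, 130 mm high, a bystander; leave alone.
Mind the look-alikes: they are no part of the job. What is shaped like the part that bears cassette_handle but red is not meant. There is more than one size of the block; the one meant has the size given above.

How it is judged:
By the outcome, as a careful person would: the job done as asked, in the order asked, and still so for the second after the job is handed in, with the robot touching nothing.
It also fails if it takes over 64 s, if anything falls off the work surface, if the arm or the gripper's body presses on something with over 40 N, if the wrist force passes 120 N, or if a joint passes its speed limit or range.

## Robot

A 6-joint arm with a two-finger parallel gripper is mounted at the origin on the work surface. World frame = base frame: x ahead of the robot, y to its left, z up, the work surface at z = 0. Lengths are in m, angles in rad, forces in N, time in s.
With the tool pointing down it reaches from about 0.275 to 0.85 m from the base axis. Payload 19 kg.
Tool frame: the origin (TCP) lies at the very end of the fingers, on their centre line; the grasp point (between the pads) lies arm.grip_point_offset behind it (arm.grip_point_offset is the distance from the TCP to the grasp point, in m); y points along the fingers, x is the direction in which the jaws open and shut, and the axes are right-handed (so a half turn about y gives the same grasp; the last joint's range is limited). The gripper opens to 85 mm and grips with 20 to 120 N. Pads are 22 mm wide; open, the fingers measure 114 mm over their backs; the gripper's body (76 mm by 85 mm) begins 54 mm behind the grasp point. The pads swing forward as they close: fully open they stand 13 mm farther back than shut.
Start: joints at [-1.313, 0.15, 1.437, -0, 1.554, -0.134], TCP at [0.22, -0.531, 0.231] pointing down, gripper open.
Joint ranges: [-2.8, 2.8], [-0.68, 2.1], [0.12, 2.68], [-1.39, 4.53], [0.16, 2.79], [-2.81, 2.81]. Speed limits (rad/s): [1.89, 1.89, 2.22, 3.01, 3.01, 3.01].

## Interface

Orientations are given as a unit quaternion [w, x, y, z].
In Python, from workcell import arm gives the robot as it stands.
- The arm moves only by the tool jog_arm, never from a script. Its argument "steps" is one flat list of numbers, 7 for each row, row after row: the shift along the tool's x, y, z in m, then the turn, a rotation vector about the tool's x, y, z in degrees, then the finger opening in m, from 0 to 0.0854. A call has 1 to 12 rows; each row shifts and turns the commanded pose from where the row before left it, along the tool's axes as they then stand; what a row does not reach is not made up. A row lasts 1/8 s, in which the tool goes at most 62.5 mm and 10.7 degrees, less where a joint would pass 70% of its speed; a pose out of reach is approached as far as the arm can. A call with a gripper value outside its range is refused whole. The fingers move at their own pace and stop on an object; "force" is the grip in N (left out, the last holds). Time passes only in rows, so rows that do not move let the fingers close. It gives the time, the measured TCP pose, the force and the opening at its end, in the units of the state.
- arm.get_obs(): the state, without advancing time (a new reading comes with each control period).
- arm.camera(name): name is "side" or "top" or "wrist"; returns (picture, depth): 400x640x3 uint8, red, green, blue; 400x640 float32, m along the optical axis (not along the pixel's ray), 0 where there is no reading.
- arm.camera_model(name): a dict with "fx", "fy", "cx", "cy" (pixels), "pose" (4x4, takes a point from camera to world coordinates); the wrist camera has in their place "hand_eye" (4x4, takes a point from camera to tool coordinates, whose origin is the TCP and whose axes are the tool frame's). Camera axes: x right, y down, z forward; pixel columns grow to the right and rows downward; lengths in m; the calibration is good to about 2 mm. The wrist camera is an equidistant fisheye: a pixel r from the principal point sees the ray r / f radians off the axis. A picture is of the moment at which its call begins: read the wrist's pose just before it. camera_model takes no time and is no camera call.
- arm.sign_off(): hands the job in, once; it reports no verdict.
Trained networks look in the newest picture that a camera, given by its name, has taken for a name from the list of things; names that differ only in an ending like _2 or _b are one class to them, and where a whole thing is asked for, a point or a joint stands for the part that bears it (a point fixed in the world has none). Each returns a list of dicts, best first, with "p" (0 to 1); they miss things now and then, are a little off and sometimes report something else, mostly with a low value. They report only what shows in the picture. A call takes as long as a camera call. They do not tell look-alikes from the thing itself.
- arm.look_for(camera, label): "centre" ([x, y, z] in m, in the coordinates of the camera as it stood for that picture, good to about 4 mm: the middle of the surface that is visible of it).
- arm.trace(camera, label): "mask" (400x640 bool, what is visible of it).
- arm.pinpoint(camera, label): "centre" ([x, y, z] in m, in the coordinates of the camera as it stood for that picture, good to about 4 mm: a listed point, or the origin of a listed thing).
The state is a dict: "time": time; "q": joint angles; "joint_velocities": joint speeds; "joint_efforts": joint torques, N m; "eef_pos": TCP position; "eef_rot": TCP orientation; "ft_force": force on the tool from outside, world axes, zero at the start; "torque": the same for the moment, N m; "finger_gap": finger opening in m.
Only numpy, scipy, OpenCV 4.12 (cv2) and the standard library are available. Lean on these libraries where they do the work, as an engineer would, in place of code of your own. Each camera call takes 0.05 s, during which the arm holds its last target. There are 200 camera calls.

## Working session

There is one attempt and no reset: what is moved stays moved. The work goes in short steps, Python scripts to look and compute and a tool call to move; the robot and the scene stay as the last step left them, time stands still between calls to the robot, and variables do not carry over. Pictures are saved under pics/ and viewed, about 8 in all and at most 12, crops included, and the job is handed in when it is done.

Besides the shell and the picture viewer there is one more tool, called after ">>>" as name(argument=value, ...) on one line, values as JSON. jog_arm: Moves the arm, as the interface text tells. Its arguments: {"type":"object","properties":{"steps":{"type":"array"},"force":{"type":"number"}},"required":["steps"]}

```bash
ls; mkdir -p pics; cat > h.py <<'E'
import numpy as np, cv2
from scipy.spatial.transform import Rotation as R
from workcell import arm
def toolpose(o=None):
    o=o or arm.get_obs(); T=np.eye(4); q=o['eef_rot']
    T[:3,:3]=R.from_quat([q[1],q[2],q[3],q[0]]).as_matrix(); T[:3,3]=o['eef_pos']; return T
def campose(n,T=None):
    m=arm.camera_model(n)
    return np.array(m['pose']) if 'pose' in m else T@np.array(m['hand_eye'])
def tw(P,c): return P[:3,:3]@np.array(c)+P[:3,3]
def cloud(n,d,P):
    m=arm.camera_model(n); v,u=np.mgrid[0:400,0:640].astype(float)
    x=(u-m['cx'])/m['fx'];y=(v-m['cy'])/m['fy']
    if n=='wrist':
        r=np.hypot(x,y)+1e-9; k=np.tan(r)/r; x,y=x*k,y*k
    c=np.stack([x*d,y*d,d],-1); return c@P[:3,:3].T+P[:3,3]
E
python3 - <<'E'
from h import *
print(arm.get_obs(), arm.grip_point_offset)
T=toolpose();print(T)
ims=[]
for n in ['side','top','wrist']:
    im,d=arm.camera(n); P=campose(n,T); np.savez(f'{n}0.npz',im=im,d=d,P=P)
    cv2.imwrite(f'pics/{n}0.png',im[...,::-1]); print(n,P.round(3).tolist(),arm.camera_model(n)['fx'])
for n in ['side','top']:
    P=campose(n)
    for l in ['rack','cassette_handle','cassette_left_handle','cassette_right_handle','dryer','opening','slot','block','driver_handle','driver_tip']:
        print(n,l,[(round(r['p'],2),tw(P,r['centre']).round(3).tolist()) for r in arm.pinpoint(n,l)][:3])
E
```

```text
pics
{'time': 0.0, 'q': array([-1.31298846e+00,  1.50984210e-01,  1.43802873e+00, -2.15889714e-05,
        1.55376927e+00, -1.34028381e-01]), 'joint_velocities': array([-0.00061411, -0.00094195, -0.00103725,  0.00084629, -0.00097802,
       -0.00217048]), 'joint_efforts': array([-1.38487223e-03, -7.13061333e+01, -5.70872247e+01, -3.14735307e-04,
        8.96207057e-03,  8.05751455e-06]), 'eef_pos': array([ 0.21948335, -0.53120435,  0.23067761]), 'eef_rot': array([ 0.58804094, -0.58749553,  0.39342117, -0.39278064]), 'ft_force': array([0.32447899, 0.31098508, 0.50136528]), 'torque': array([-0.02275957,  0.02422827,  0.00727956]), 'finger_gap': 0.085240861062232} 0.0187
[[ 3.81886299e-01 -3.24163767e-04  9.24209256e-01  2.19483346e-01]
 [-9.24208558e-01  1.14474037e-03  3.81886412e-01 -5.31204347e-01]
 [-1.18177339e-03 -9.99999292e-01  1.37565737e-04  2.30677614e-01]
 [ 0.00000000e+00  0.00000000e+00  0.00000000e+00  1.00000000e+00]]
side [[0.988, -0.072, 0.134, 0.368], [-0.152, -0.551, 0.821, -1.239], [0.015, -0.832, -0.555, 0.94], [0.0, 0.0, 0.0, 1.0]] 504.1233798396033
top [[-0.008,
[... 625 characters left out ...]
92, 0.279, 0.091])]
side block [(0.8, [0.495, -0.015, 0.004]), (0.57, [0.591, 0.012, 0.006])]
side driver_handle [(0.71, [0.592, 0.015, 0.116])]
side driver_tip [(0.44, [0.532, -0.513, 0.003])]
top rack [(0.76, [0.499, 0.32, 0.0])]
top cassette_handle [(0.91, [0.533, 0.547, 0.03]), (0.59, [0.492, 0.276, 0.093])]
top cassette_left_handle [(0.79, [0.601, 0.293, 0.102])]
top cassette_right_handle [(0.94, [0.381, 0.284, 0.084])]
top dryer [(0.68, [0.569, -0.251, 0.001])]
top opening [(0.6, [0.601, -0.251, 0.083])]
top slot [(0.61, [0.506, -0.254, 0.104])]
top block [(0.76, [0.597, 0.014, 0.005]), (0.47, [0.497, -0.026, -0.002])]
top driver_handle [(0.58, [0.599, 0.019, 0.115])]
top driver_tip []
```

View pics/top0.png

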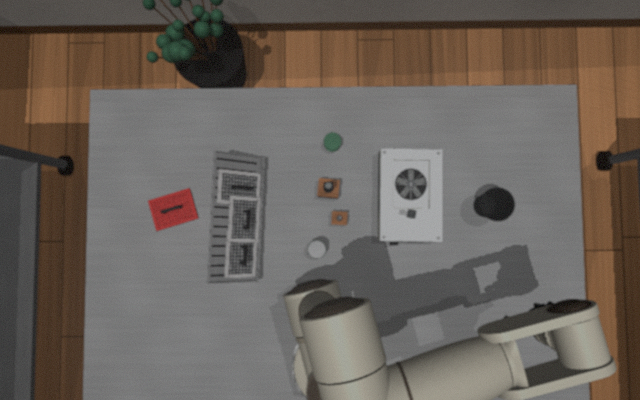

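View pics/side0.png

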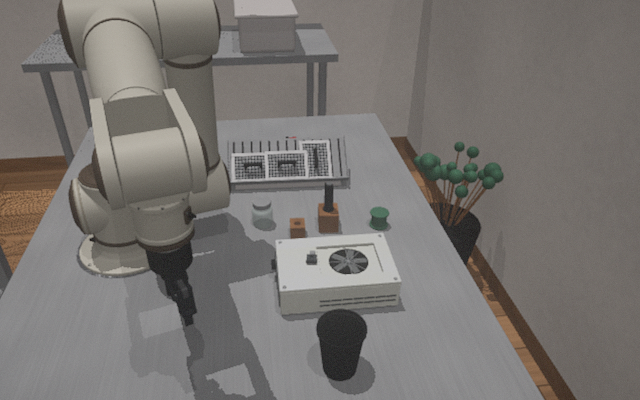

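The top view shows the rack on the left, with the red look-alike cassette beside it at (173,210). The driver's block is at (328,187), the smaller decoy block at (340,217), and the dryer at (410,195) with the retainer at (411,213). The side view agrees.

```bash
cat >> h.py <<'E'
from scipy.linalg import logm, expm
def frame(p,x,y):
    x=np.array(x,float);y=np.array(y,float);y/=np.linalg.norm(y);x-=y*(x@y);x/=np.linalg.norm(x)
    T=np.eye(4);T[:3,:3]=np.c_[x,y,np.cross(x,y)];T[:3,3]=p;return T
def tw2(v):
    w=np.radians(v[3:6]);M=np.zeros((4,4));M[:3,:3]=R.from_rotvec(w).as_matrix();M[:3,3]=v[:3];M[3,3]=1;return M
def plan(T0,T1,n):
    """screw motion: n equal rows (each shift, then turn, in tool axes)"""
    S=expm(np.real(logm(np.linalg.inv(T0)@T1))/n)
    row=np.r_[S[:3,3].round(4),np.degrees(R.from_matrix(S[:3,:3]).as_rotvec()).round(2)]
    T=T0.copy();pts=[]
    for i in range(n): T=T@tw2(row);pts.append(T[:3,3].round(3).tolist())
    print(n,'x',row.tolist());print(pts[::max(1,n//5)],pts[-1],'err',np.round((T1[:3,3]-T[:3,3])*1e3,1));return T
def rackR(yaw):
    c,s=np.cos(yaw),np.sin(yaw);n=np.array([s*.616,-c*.616,.788]);up=np.array([-s*.788,c*.788,.616]);return np.array([c,s,0]),up,n
E
python3 - <<'E'
from h import *
ex,up,n=rackR(-.06)
H=np.array([.491,.2755,.094])
T1=frame(H+.13*n+[0,0,0.02],-up,-n)
T0=toolpose()
V=T0.copy();V[:3,3]+=[.18,.25,.12]; W=T1.copy()
plan(T0,T1,16)
Tm=plan(T0,frame([.42,-.1,.33],[0,-1,0],[0,.15,-1]),9); plan(Tm,T1,8)
E
```

```text
16 x [-0.0403, 0.0146, 0.0247, 0.54, 1.56, 2.33]
[[0.227, -0.485, 0.217], [0.256, -0.343, 0.184], [0.297, -0.201, 0.168], [0.349, -0.062, 0.169], [0.412, 0.071, 0.186], [0.487, 0.195, 0.216]] [0.487, 0.195, 0.216] err [-0.3  0.2 -0. ]
9 x [-0.0429, -0.008, 0.0324, 0.19, 2.49, 0.94]
[[0.233, -0.479, 0.239], [0.249, -0.428, 0.248], [0.267, -0.378, 0.258], [0.287, -0.328, 0.268], [0.31, -0.28, 0.279], [0.334, -0.233, 0.291], [0.361, -0.187, 0.303], [0.389, -0.143, 0.316], [0.42, -0.1, 0.33]] [0.42, -0.1, 0.33] err [ 0.   0.2 -0.2]
8 x [-0.0297, 0.0272, 0.0072, 0.17, 0.4, 3.68]
[[0.427, -0.067, 0.308], [0.435, -0.032, 0.287], [0.442, 0.004, 0.27], [0.451, 0.041, 0.254], [0.459, 0.079, 0.241], [0.468, 0.117, 0.23], [0.477, 0.156, 0.222], [0.486, 0.196, 0.216]] [0.486, 0.196, 0.216] err [ 0.2 -0.   0.4]
```

>>> jog_arm(steps=[-0.0429,-0.008,0.0324,0.19,2.49,0.94,0.085,-0.0429,-0.008,0.0324,0.19,2.49,0.94,0.085,-0.0429,-0.008,0.0324,0.19,2.49,0.94,0.085,-0.0429,-0.008,0.0324,0.19,2.49,0.94,0.085,-0.0429,-0.008,0.0324,0.19,2.49,0.94,0.085,-0.0429,-0.008,0.0324,0.19,2.49,0.94,0.085,-0.0429,-0.008,0.0324,0.19,2.49,0.94,0.085,-0.0429,-0.008,0.0324,0.19,2.49,0.94,0.085,-0.0429,-0.008,0.0324,0.19,2.49,0.94,0.085])

```text
time: 2.28
eef_pos: [0.4205, -0.0985, 0.3309]
eef_rot: [0.536, -0.461, 0.536, -0.462]
ft_force: [0.6, -0.7, 0.2]
finger_gap: 0.0847
```

>>> jog_arm(steps=[-0.0297,0.0272,0.0072,0.17,0.4,3.68,0.05,-0.0297,0.0272,0.0072,0.17,0.4,3.68,0.05,-0.0297,0.0272,0.0072,0.17,0.4,3.68,0.05,-0.0297,0.0272,0.0072,0.17,0.4,3.68,0.05,-0.0297,0.0272,0.0072,0.17,0.4,3.68,0.05,-0.0297,0.0272,0.0072,0.17,0.4,3.68,0.05,-0.0297,0.0272,0.0072,0.17,0.4,3.68,0.05,-0.0297,0.0272,0.0072,0.17,0.4,3.68,0.05,0,0,0,0,0,0,0.05])

```text
time: 3.4
eef_pos: [0.4854, 0.1969, 0.2152]
eef_rot: [0.626, -0.291, 0.645, -0.328]
ft_force: [-0.7, -1.0, -0.2]
finger_gap: 0.05
```

```bash
python3 - <<'E'
from h import *
T=toolpose();print(T.round(3))
im,d=arm.camera('wrist');P=campose('wrist',T);np.savez('w1.npz',im=im,d=d,P=P,T=T)
for l in ['cassette_handle','cassette_left_handle','cassette_right_handle','rack']:
    print(l,[(round(r['p'],2),tw(P,r['centre']).round(4).tolist()) for r in arm.pinpoint('wrist',l)][:3])
cv2.imwrite('pics/w1.png',im[...,::-1])
C=cloud('wrist',d,P)
for n in ['wrist']:
  for l in ['cassette_handle']:
    for r in arm.trace(n,l)[:2]:
        m=r['mask']&(d>0);q=C[m];v,u=np.nonzero(m);print(r['p'],m.sum(),u.mean(),v.mean(),q.min(0),q.max(0))
np.save('C1.npy',C)
E
```

```text
[[-0.047  0.035  0.998  0.485]
 [-0.786  0.616 -0.058  0.197]
 [-0.617 -0.787 -0.002  0.215]
 [ 0.     0.     0.     1.   ]]
cassette_handle [(0.7, [0.5306, 0.5498, 0.0317]), (0.69, [0.491, 0.2761, 0.0882]), (0.52, [0.394, 0.0566, -0.0012])]
cassette_left_handle [(0.6, [0.596, 0.2928, 0.098])]
cassette_right_handle [(0.67, [0.3754, 0.2879, 0.0849])]
rack []
0.75 4697 548.5431126250799 301.8726846923568 [ 0.3299468   0.00059475 -0.00209867] [0.42762703 0.08672556 0.08701109]
0.72 14045 332.4684941260235 170.99053043787825 [0.41283142 0.24390578 0.03105734] [0.57044267 0.34922094 0.10527175]
```

View pics/w1.png

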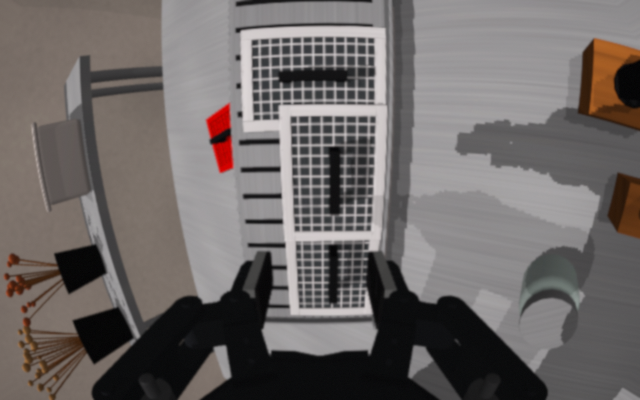

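The wrist view shows the top cassette (middle), with its dark bar at (335,180). Its side neighbours' bars are at (313,76) and (334,275), and the red look-alike is off the rack. I'll fit the bar and the plate next.

```bash
python3 - <<'E'
from h import *
z=np.load('w1.npz');C=np.load('C1.npy');im=z['im'];P=z['P'];T=z['T']
g=im.max(2)
# plate frame: white border px of top cassette
w=(g>170);reg=np.zeros_like(w);reg[105:235,283:385]=1
A=C[w&reg.astype(bool)];
c=np.median(A,0);
for k in range(3):
    U=np.linalg.svd(A-c)[2] if k==0 else U
    n=U[2]*np.sign(U[2][2]);r=(A-c)@n;A=A[abs(r-np.median(r))<.003];c=A.mean(0);U=np.linalg.svd(A-c,full_matrices=False)[2]
n=U[2]*np.sign(U[2][2]);print('plate n',n.round(4),'n yaw',np.arctan2(n[0],-n[1]),'tilt',np.degrees(np.arccos(n[2])),len(A))
m=np.zeros_like(w);m[135:222,322:350]=1
h=(C-c)@n
b=m&(h>.022)&(h<.04)
B=C[b];hb=h[b];print('bar px',b.sum(),'top h',np.median(hb),np.percentile(hb,[5,95]))
v,u=np.nonzero(b);print(u.min(),u.max(),v.min(),v.max())
B=B[hb>np.median(hb)-.003]
rc=cv2.minAreaRect(np.c_[v*0,v].astype(np.float32)) 
U=np.linalg.svd(B-B.mean(0),full_matrices=False)[2];d=U[0]*np.sign(U[0][0]);print('bar dir',d.round(4))
s=np.cross(n,d)
ext=[(lambda q:(np.percentile(q,1),np.percentile(q,99)))((B-c)@a) for a in (d,s)];print(ext)
mid=c+d*np.mean(ext[0])+s*np.mean(ext[1])+n*(np.median(hb)-.005)
print('bar centre',mid.round(4),'plate c+25',c)
# in tool
print('in tool',(T[:3,:3].T@(mid-T[:3,3])).round(4), 'n in tool',(T[:3,:3].T@n).round(4),'d',(T[:3,:3].T@d).round(4))
E
```

```text
plate n [-0.0398 -0.6176  0.7854] n yaw -0.06440215308194917 tilt 38.23785446195646 2211
bar px 708 top h 0.03018592203939071 [0.02890164 0.03140648]
329 339 149 215
bar dir [ 0.9987 -0.0509 -0.0012]
[(np.float64(-0.0615198248594159), np.float64(0.000976220117658623)), (np.float64(-0.0039137255694088255), np.float64(0.0058465607188896585))]
bar centre [0.4931 0.2752 0.0908] plate c+25 [0.52433756 0.2884372  0.07035676]
in tool [0.0149 0.1464 0.0033] n in tool [ 0.0026 -1.     -0.005 ] d [-0.0063  0.0043  1.    ]
```

>>> jog_arm(steps=[0.003,0.03,0.0006,0,0,0,0.04,0.003,0.03,0.0006,0,0,0,0.04,0.003,0.03,0.0006,0,0,0,0.04,0.003,0.03,0.0006,0,0,0,0.04,0.003,0.025,0.0006,0,0,0,0.04,0,0.018,0,0,0,0,0.04,0,0,0,0,0,0,0.03,0,0,0,0,0,0,0.0,0,0,0,0,0,0,0.0,0,0,0,0,0,0,0.0,0,0,0,0,0,0,0.0], force=50)

```text
time: 5.08
eef_pos: [0.4949, 0.284, 0.08]
eef_rot: [0.627, -0.29, 0.644, -0.329]
ft_force: [-1.4, 6.4, 6.5]
finger_gap: 0.0088
```

```bash
python3 - <<'E'
from h import *
T=toolpose();o=arm.get_obs();print(o['finger_gap'],o['ft_force'],T[:3,3])
z=np.load('w1.npz');T0=z['T'];print('bar expected in tool',(np.linalg.inv(T)@[.4931,.2752,.0908,1]).round(4))
im,d=arm.camera('wrist');P=campose('wrist',T);np.savez('w2.npz',im=im,d=d,P=P,T=T)
cv2.imwrite('pics/w2.png',im[...,::-1])
E
```

```text
0.008816856820841218 [-1.3797642   6.38644351  6.47606746] [0.49487759 0.28397058 0.08000332]
bar expected in tool [ 3.0e-04 -1.4e-02 -1.2e-03  1.0e+00]
```

>>> jog_arm(steps=[-0.0005,-0.004,0,0,0,0,0,-0.0005,-0.006,0,0,0,0,0,-0.001,-0.01,0,0,0,0,0,-0.001,-0.015,0,0,0,0,0,0,-0.02,0,0,0,0,0,0,-0.025,0,0,0,0,0,0,-0.025,0,0,0,0,0,0,0,0,0,0,0,0])

```text
time: 6.12
eef_pos: [0.4914, 0.2204, 0.1647]
eef_rot: [0.627, -0.29, 0.644, -0.33]
ft_force: [-0.4, 0.8, -2.5]
finger_gap: 0.0084
```

```bash
python3 - <<'E'
from h import *
T=toolpose();o=arm.get_obs();print(o['finger_gap'],o['ft_force'],T[:3,3])
im,d=arm.camera('wrist');P=campose('wrist',T);np.savez('w3.npz',im=im,d=d,P=P,T=T)
print([(round(r['p'],2),(np.linalg.inv(T)@np.r_[tw(P,r['centre']),1]).round(4)[:3].tolist(),tw(P,r['centre']).round(3)) for r in arm.pinpoint('wrist','cassette_handle')])
t,td=arm.camera('top');s,sd=arm.camera('side')
np.savez('t3.npz',im=t,d=td);
cv2.imwrite('pics/w3.png',np.vstack([im[...,::-1][:, :],cv2.resize(s[120:220,200:360],(640,400))[:200,:,::-1]]))
for n in ['side','top']:
  for l in ['cassette_left_handle','cassette_right_handle']:
    print(n,l,[(round(r['p'],2),tw(campose(n),r['centre']).round(3).tolist()) for r in arm.pinpoint(n,l)][:3])
E
```

```text
0.008435072822054194 [-0.3976066   0.83520133 -2.45817405] [0.49140881 0.22039254 0.16473912]
[(0.78, [0.0022, -0.0134, -0.0001], array([0.491, 0.21 , 0.174])), (0.7, [-0.1789, 0.3097, 0.0152], array([0.527, 0.55 , 0.031]))]
side cassette_left_handle [(0.68, [0.595, 0.293, 0.103])]
side cassette_right_handle [(0.83, [0.374, 0.29, 0.09]), (0.26, [0.591, 0.012, 0.004])]
top cassette_left_handle [(0.68, [0.599, 0.292, 0.102])]
top cassette_right_handle [(0.72, [0.383, 0.283, 0.085])]
```

View pics/w3.png

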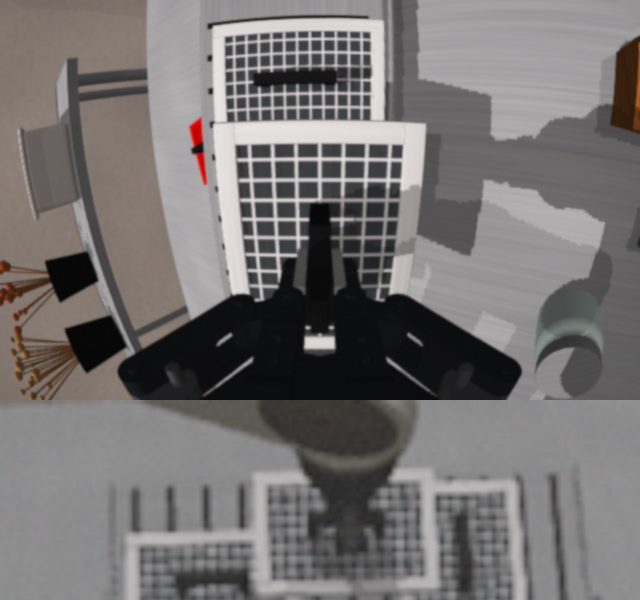

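The cassette is held: its bar sits between the pads at (319,230). The two others lie as they were. Next I'll get the dryer's pose from the first top picture.

```bash
python3 - <<'E'
from h import *
for n in ['top','side']:
    z=np.load(n+'0.npz');d=z['d'];C=cloud(n,d,z['P'])
    m=(abs(C[...,2]-.09)<.007)&(abs(C[...,0]-.57)<.2)&(abs(C[...,1]+.25)<.14)
    k=cv2.connectedComponentsWithStats(m.astype(np.uint8))
    i=1+np.argmax(k[2][1:,4]);m=k[1]==i
    rc=cv2.minAreaRect((C[m][:,:2]).astype(np.float32)*1000);print(n,rc,np.median(C[m][:,2]))
    cs,_=cv2.findContours(m.astype(np.uint8),cv2.RETR_EXTERNAL,cv2.CHAIN_APPROX_NONE)
T=toolpose()
# recompute cassette in hand later; plan to hover
G=frame([.52,-.25,.30],[0,-1,0],[0,0,-1])
V=frame([.47,.08,.32],[0,-1,0],[0,.25,-1])
Tm=plan(T,V,8);plan(Tm,G,9)
E
```

```text
top ((569.4259033203125, -251.59759521484375), (200.7840576171875, 300.0116882324219), 88.79487609863281) 0.08966514884402388
side ((570.1451416015625, -250.73941040039062), (208.22555541992188, 301.49847412109375), 88.85946655273438) 0.09214330942370041
8 x [0.0067, -0.0259, -0.0019, -0.19, -0.39, -3.0]
[[0.487, 0.201, 0.179], [0.484, 0.181, 0.196], [0.481, 0.161, 0.215], [0.479, 0.143, 0.234], [0.476, 0.126, 0.254], [0.474, 0.109, 0.276], [0.472, 0.094, 0.298], [0.47, 0.08, 0.32]] [0.47, 0.08, 0.32] err [ 0.2 -0.3 -0.4]
9 x [0.0368, -0.0027, 0.0056, 0.0, 0.0, -1.56]
[[0.475, 0.044, 0.314], [0.481, 0.007, 0.309], [0.487, -0.029, 0.304], [0.492, -0.066, 0.301], [0.498, -0.103, 0.299], [0.503, -0.14, 0.297], [0.509, -0.177, 0.297], [0.515, -0.213, 0.298], [0.52, -0.25, 0.3]] [0.52, -0.25, 0.3] err [-0.4  0.3  0.4]
```

>>> jog_arm(steps=[0.0067,-0.0259,-0.0019,-0.19,-0.39,-3.0,0,0.0067,-0.0259,-0.0019,-0.19,-0.39,-3.0,0,0.0067,-0.0259,-0.0019,-0.19,-0.39,-3.0,0,0.0067,-0.0259,-0.0019,-0.19,-0.39,-3.0,0,0.0067,-0.0259,-0.0019,-0.19,-0.39,-3.0,0,0.0067,-0.0259,-0.0019,-0.19,-0.39,-3.0,0,0.0067,-0.0259,-0.0019,-0.19,-0.39,-3.0,0,0.0067,-0.0259,-0.0019,-0.19,-0.39,-3.0,0])

```text
time: 7.52
eef_pos: [0.4697, 0.0797, 0.3213]
eef_rot: [0.557, -0.436, 0.557, -0.435]
ft_force: [0.3, 0.3, -3.3]
finger_gap: 0.0089
```

>>> jog_arm(steps=[0.0368,-0.0027,0.0056,0,0,-1.56,0,0.0368,-0.0027,0.0056,0,0,-1.56,0,0.0368,-0.0027,0.0056,0,0,-1.56,0,0.0368,-0.0027,0.0056,0,0,-1.56,0,0.0368,-0.0027,0.0056,0,0,-1.56,0,0.0368,-0.0027,0.0056,0,0,-1.56,0,0.0368,-0.0027,0.0056,0,0,-1.56,0,0.0368,-0.0027,0.0056,0,0,-1.56,0,0.0368,-0.0027,0.0056,0,0,-1.56,0,0,0,0,0,0,0,0])

```text
time: 8.78
eef_pos: [0.5204, -0.2521, 0.2991]
eef_rot: [0.499, -0.5, 0.501, -0.5]
ft_force: [0.1, 0.5, -3.2]
finger_gap: 0.009
```

```bash
python3 - <<'E'
from h import *
T=toolpose();o=arm.get_obs();print(o['finger_gap'],o['ft_force'],T.round(4))
im,d=arm.camera('wrist');P=campose('wrist',T);np.savez('w4.npz',im=im,d=d,P=P,T=T)
cv2.imwrite('pics/w4.png',im[...,::-1])
for l in ['cassette_handle','opening','slot','dryer']:
    print(l,[(round(r['p'],2),tw(P,r['centre']).round(4).tolist()) for r in arm.pinpoint('wrist',l)][:3])
C=cloud('wrist',d,P); Ct=(C-T[:3,3])@T[:3,:3]
# held plate in tool frame: y about .006..0.02
m=(Ct[...,1]>-.005)&(Ct[...,1]<.03)&(im.max(2)>150)&(abs(Ct[...,0])<.08)
v,u=np.nonzero(m);A=Ct[m];print(m.sum(),u.min(),u.max(),v.min(),v.max())
c=A.mean(0);U=np.linalg.svd(A-c,full_matrices=False)[2];n=U[2]*-np.sign(U[2][1]);print('plate n in tool',n.round(4),'y',np.median(A[:,1]),'x',np.percentile(A[:,0],[.5,99.5]),'zmax',np.percentile(A[:,2],99))
E
```

```text
0.00896726989211192 [ 0.05671934  0.45175027 -3.16296022] [[-1.400e-03 -8.000e-04  1.000e+00  5.204e-01]
 [-1.000e+00  2.000e-04 -1.400e-03 -2.521e-01]
 [-2.000e-04 -1.000e+00 -8.000e-04  2.991e-01]
 [ 0.000e+00  0.000e+00  0.000e+00  1.000e+00]]
cassette_handle [(0.92, [0.5214, -0.2484, 0.3101])]
opening [(0.71, [0.6047, -0.2521, 0.0826])]
slot [(0.22, [0.7527, -0.0046, 0.0032])]
dryer [(0.94, [0.572, -0.2519, -0.0002]), (0.54, [0.379, 0.2865, 0.087])]
12951 213 425 120 348
plate n in tool [-7.0e-04 -1.0e+00  5.7e-03] y 0.011937161454994356 x [-0.05417011  0.05481612] zmax 0.07309896991544265
```

View pics/w4.png

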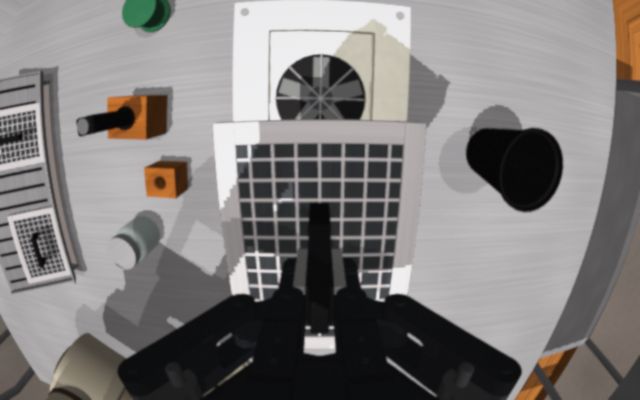

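The held cassette lies level and square in the hand. The opening shows beyond it, with edges at u≈270, u≈375 and v≈31. The retainer is hidden below. I'll measure both sets of edges.

```bash
cat >> h.py <<'E'
def pix(n,u,v,P,z):
    m=arm.camera_model(n);x=(u-m['cx'])/m['fx'];y=(v-m['cy'])/m['fy']
    if n=='wrist':
        r=np.hypot(x,y)+1e-9;k=np.tan(r)/r;x,y=x*k,y*k
    d=P[:3,:3]@np.array([x,y,1.]);return P[:3,3]+d*(z-P[2,3])/d[2]
E
python3 - <<'E'
from h import *
z=np.load('w4.npz');im=z['im'];P=z['P'];T=z['T'];g=cv2.cvtColor(im,cv2.COLOR_RGB2GRAY).astype(float)
print(g[60,262:280].astype(int),g[60,366:384].astype(int),g[22:42,300].astype(int))
for nm,rows,a,b in [('L',range(40,110,6),264,278),('R',range(40,80,6),368,382)]:
    q=[]
    for v in rows:
        s=g[v,a:b];u=a+np.argmin(s);q.append(pix('wrist',u,v,P,.09))
    q=np.array(q);f=np.polyfit(q[:,0],q[:,1],1);print(nm,'y at x=.60:',np.polyval(f,.6045),'slope deg',np.degrees(f[0]))
q=np.array([pix('wrist',u,24+np.argmin(g[24:38,u]),P,.09) for u in range(280,366,8)])
f=np.polyfit(q[:,1],q[:,0],1);print('x edge at y=-.252',np.polyval(f,-.252),'slope',np.degrees(f[0]))
# held plate edges
d=z['d'];C=cloud('wrist',d,P);Ct=(C-T[:3,3])@T[:3,:3]
m=(Ct[...,1]>0)&(Ct[...,1]<.025)
e=[]
for u in range(230,415,10):
    v=np.nonzero(m[100:140,u])[0]
    e.append(Ct[100+v[0],u])
e=np.array(e);f=np.polyfit(e[:,0],e[:,2],1);print('front edge z',np.median(e[:,2]),'slope deg',np.degrees(f[0]))
for nm,pick in (('l',0),('r',-1)):
    s=[]
    for v in range(130,240,8):
        u=np.nonzero(m[v,200:440])[0];s.append(Ct[v,200+u[pick]])
    s=np.array(s);f=np.polyfit(s[:,2],s[:,0],1);print(nm,np.median(s[:,0]),np.degrees(f[0]))
E
```

```text
[238 238 238 238 237 228 197 182 212 232 237 238 238 238 238 238 238 238] [195 195 194 193 187 169 148 142 165 189 199 200 199 199 198 197 197 196] [236 236 236 236 236 235 229 202 185 216 233 236 237 237 237 237 237 237
 237 237]
L y at x=.60: -0.20362008819361566 slope deg 7.695848076456176
R y at x=.60: -0.311719172226884 slope deg -0.8698986363696665
x edge at y=-.252 0.6819285637384199 slope 1.7025272939680056
front edge z 0.07337953009015917 slope deg -0.0022062408355298323
l -0.054254369867871736 -0.3573301845012967
r 0.05473228817694528 0.1899558472491063
```

>>> jog_arm(steps=[0,0,0.028,0,0,0,0,0,0.01,0.028,0,0,0,0,0,0.02,0.0286,0,1.1,0,0,0,0.03,0,0,0,0,0,0,0.03,0,0,0,0,0,0,0.03,0,0,0,0,0,0,0.025,0,0,0,0,0,0,0.016,0,0,0,0,0,0,0,0,0,0,0,0])

```text
time: 10.15
eef_pos: [0.6046, -0.2502, 0.1384]
eef_rot: [0.495, -0.495, 0.505, -0.504]
ft_force: [-0.4, -0.9, -1.8]
finger_gap: 0.009
```

```bash
python3 - <<'E'
from h import *
T=toolpose();o=arm.get_obs();print(o['ft_force'],T.round(4))
im,d=arm.camera('wrist');P=campose('wrist',T);np.savez('w5.npz',im=im,d=d,P=P,T=T)
s,sd=arm.camera('side');np.savez('s5.npz',im=s,d=sd)
cv2.imwrite('pics/w5.png',np.hstack([im[60:,180:460,::-1],cv2.resize(s[210:330,250:420],(480,340),interpolation=cv2.INTER_CUBIC)[...,::-1]]))
E
```

```text
[-0.43034628 -0.91405429 -1.81292622] [[-1.880e-02 -1.000e-03  9.998e-01  6.046e-01]
 [-9.998e-01  5.000e-04 -1.880e-02 -2.502e-01]
 [-5.000e-04 -1.000e+00 -1.000e-03  1.384e-01]
 [ 0.000e+00  0.000e+00  0.000e+00  1.000e+00]]
```

View pics/w5.png

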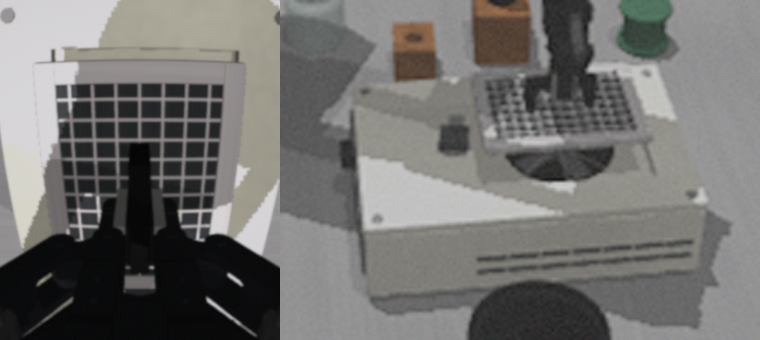

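Wrist view: the plate's front edge is just short of the recess's far edge (recess corners near u=232 and u=419, v≈110), and well centred. I'll check this with numbers.

```bash
python3 - <<'E'
from h import *
z=np.load('w5.npz');im=z['im'];P=z['P'];T=z['T'];g=cv2.cvtColor(im,cv2.COLOR_RGB2GRAY).astype(int)
print(g[116,222:242],g[116,408:428]);print(g[100:128,320])
d=z['d'];C=cloud('wrist',d,P);Ct=(C-T[:3,3])@T[:3,:3]
m=(Ct[...,1]>0.005)&(Ct[...,1]<.025)
for u in (250,320,390):
    v=100+np.nonzero(m[100:140,u])[0][0];s=g[104:v-2,u];ve=104+np.argmin(s);print(u,v,Ct[v,u].round(4),ve,pix('wrist',u,ve,P,.09).round(4))
for v in (130,150):
    u=np.nonzero(m[v,190:450])[0]+190;print(Ct[v,u[0]].round(4),Ct[v,u[-1]].round(4))
for a,b in ((226,240),(410,426)):
    u=a+np.argmin(g[116,a:b]);print(u,pix('wrist',u,116,P,.09).round(4))
E
```

```text
[213 213 213 213 213 213 213 209 189 142  97  90 126 176 204 212 213 213
 213 214] [159 157 154 144 132 122 110  88  74  76  99 134 154 160 159 159 159 157
 157 156]
[161 162 161 161 161 160 153 141 134 135 144 152 154 154 153 154 152 150
 141 125 122 135 141 143 144 145 145 145]
250 121 [-0.0347  0.0137  0.0733] 109 [ 0.6836 -0.2094  0.09  ]
320 119 [0.0007 0.0152 0.0735] 108 [ 0.6825 -0.2524  0.09  ]
390 121 [0.0361 0.0134 0.0733] 110 [ 0.6814 -0.2955  0.09  ]
[-0.0542  0.0119  0.0697] [0.0544 0.0126 0.0695]
[-0.0548  0.0129  0.059 ] [0.0545 0.0123 0.059 ]
233 [ 0.68   -0.1982  0.09  ]
416 [ 0.6781 -0.3125  0.09  ]
```

>>> jog_arm(steps=[0.0015,0,0,0,0.2,0,0,0.0012,0.006,0,0,0,0,0,0,0.009,0,0,0,0,0,0,0.007,0,0,0,0,0,0,0.005,0,0,0,0,0,0,0.004,0,0,0,0,0,0,0.003,0,0,0,0,0,0,0,0,0,0,0,0])

```text
time: 11.25
eef_pos: [0.6048, -0.2533, 0.1049]
eef_rot: [-0.494, 0.494, -0.506, 0.506]
ft_force: [0.6, 0.2, -1.8]
finger_gap: 0.0088
```

>>> jog_arm(steps=[0,0.002,0,0,0,0,0,0,0.002,0,0,0,0,0,0,0,0,0,0,0,0])

```text
time: 11.62
eef_pos: [0.6048, -0.2533, 0.1009]
eef_rot: [-0.494, 0.494, -0.506, 0.506]
ft_force: [0.7, 0.5, -2.9]
finger_gap: 0.0085
```

>>> jog_arm(steps=[0,0.001,0,0,0,0,0,0,0.0005,0,0,0,0,0,0,0,0,0,0,0,0])

```text
time: 12.0
eef_pos: [0.6049, -0.2534, 0.0997]
eef_rot: [-0.494, 0.494, -0.505, 0.506]
ft_force: [-0.3, -0.2, -0.8]
finger_gap: 0.0088
```

>>> jog_arm(steps=[0,0.0006,0,0,0,0,0,0,0,0,0,0,0,0.015,0,0,0,0,0,0,0.03,0,0,0,0,0,0,0.04])

```text
time: 12.5
eef_pos: [0.6049, -0.2534, 0.0989]
eef_rot: [-0.494, 0.494, -0.505, 0.506]
ft_force: [0.9, 0.4, -1.0]
finger_gap: 0.0398
```

```bash
python3 - <<'E'
from h import *
T=toolpose();print(arm.get_obs()['ft_force'],T.round(4)[:3,3])
im,d=arm.camera('wrist');P=campose('wrist',T)
s,sd=arm.camera('side')
cv2.imwrite('pics/w6.png',np.hstack([im[60:,180:460,::-1],cv2.resize(s[210:330,250:420],(480,340),interpolation=cv2.INTER_CUBIC)[...,::-1]]))
z=np.load('side0.npz');C=cloud('side',z['d'],z['P'])
for n in ['side']:
    print([(round(r['p'],2),tw(campose(n),r['centre']).round(4)) for r in arm.pinpoint(n,'cassette_handle')])
C=cloud('wrist',d,P);m=(C[...,2]>.08)&(C[...,2]<.096)&(im.max(2)>130)&(abs(C[...,0]-.64)<.04)&(abs(C[...,1]+.253)<.053)
print('plate z',np.percentile(C[m][:,2],[10,50,90]))
# driver: from saved first views
for n in ['top','side']:
    z=np.load(n+'0.npz');C=cloud(n,z['d'],z['P']);k=(np.hypot(C[...,0]-.595,C[...,1]-.015)<.035)
    h=C[k&(C[...,2]>.085)&(C[...,2]<.2)];print(n,len(h),h.mean(0).round(4),h[:,2].max(),'top pts',h[h[:,2]>h[:,2].max()-.01].mean(0).round(4))
    b=C[(abs(C[...,0]-.595)<.05)&(abs(C[...,1]-.014)<.05)&(abs(C[...,2]-.064)<.006)]
    print('block',cv2.minAreaRect((b[:,:2]*1000).astype(np.float32)))
E
```

```text
[ 0.89287102  0.35150539 -1.03353744] [ 0.6049 -0.2534  0.0989]
[(0.62, array([ 0.6023, -0.2525,  0.1168]))]
plate z [0.08707177 0.08814315 0.08898725]
top 84 [0.5941 0.0159 0.1491] 0.16439976529864153 top pts [0.5951 0.0166 0.158 ]
block ((595.9202270507812, 16.120420455932617), (69.97589874267578, 59.75661087036133), 84.31525421142578)
side 222 [0.5951 0.0065 0.1277] 0.1645031638586626 top pts [0.5956 0.0115 0.1597]
block ((596.8438110351562, 17.11001205444336), (83.21923065185547, 59.93531036376953), 83.27886962890625)
```

View pics/w6.png

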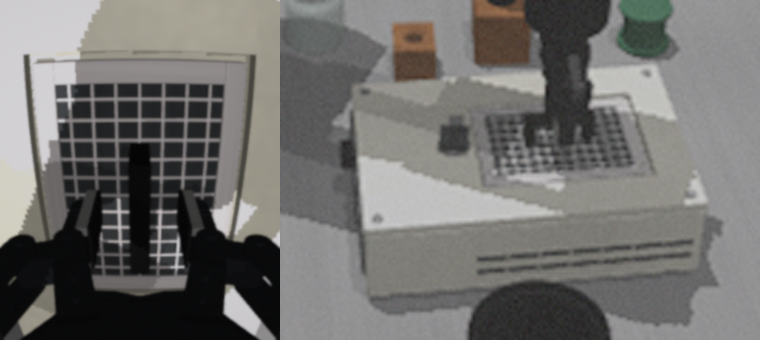

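The cassette is seated flat: the gap shows all round and the plate top is at 88 mm against 89 mm expected. Next is the driver.

```bash
python3 - <<'E'
from h import *
o=arm.get_obs();print(o['q'].round(3))
T=toolpose();U=T.copy();U[2,3]+=.14;U[0,3]-=.01
plan(T,U,5); plan(U,frame([.58,.015,.235],[-.1,-1,0],[0,0,-1]),8)
E
```

```text
[-0.514  0.388  1.411 -0.     1.343  1.079]
5 x [0.0001, -0.028, -0.002, 0.0, -0.0, 0.0]
[[0.603, -0.253, 0.127], [0.601, -0.253, 0.155], [0.599, -0.254, 0.183], [0.597, -0.254, 0.211], [0.595, -0.254, 0.239]] [0.595, -0.254, 0.239] err [0.  0.2 0. ]
8 x [-0.0334, 0.0005, -0.0037, -0.0, 0.55, 0.0]
[[0.592, -0.22, 0.238], [0.589, -0.186, 0.238], [0.587, -0.153, 0.237], [0.585, -0.119, 0.237], [0.583, -0.086, 0.236], [0.582, -0.052, 0.236], [0.581, -0.019, 0.235], [0.58, 0.015, 0.235]] [0.58, 0.015, 0.235] err [-0.4  0.   0.1]
```

>>> jog_arm(steps=[0,-0.02,0,0,0,0,0.04,0,-0.03,0,0,0,0,0.05,0,-0.01,0,0,-9.5,0,0.06,0,-0.01,0,0,-9.5,0,0.06,0,-0.01,0,0,-9.5,0,0.06,0,-0.01,0,0,-9.5,0,0.06,0,-0.01,0,0,-9.5,0,0.06,0,-0.01,0,0,-9.5,0,0.06,0,-0.01,0,0,-9.5,0,0.06,0,-0.01,0,0,-9.5,0,0.06,0,-0.01,0,0,-9.5,0,0.06])

```text
time: 14.02
eef_pos: [0.6048, -0.2533, 0.241]
eef_rot: [-0.706, 0.707, -0.033, 0.034]
ft_force: [0.2, -0.9, 0.2]
finger_gap: 0.0602
```

```bash
python3 - <<'E'
from h import *
T=toolpose();print(T.round(4),arm.get_obs()['q'].round(2))
im,d=arm.camera('wrist');P=campose('wrist',T);np.savez('w7.npz',im=im,d=d,P=P,T=T)
for l in ['driver_handle','slot','opening','cassette_handle','block']:
    print(l,[(round(r['p'],2),tw(P,r['centre']).round(4).tolist()) for r in arm.pinpoint('wrist',l)][:3])
plan(T,frame([.5955,-.002,.235],T[:3,0],[0,0,-1]),5)
E
```

```text
[[ 9.954e-01  1.500e-03  9.560e-02  6.048e-01]
 [-9.560e-02 -1.000e-03  9.954e-01 -2.533e-01]
 [ 1.500e-03 -1.000e+00 -8.000e-04  2.410e-01]
 [ 0.000e+00  0.000e+00  0.000e+00  1.000e+00]] [-0.51  0.32  1.22 -0.    1.61 -0.42]
driver_handle []
slot [(0.93, [0.5072, -0.2562, 0.1073]), (0.26, [0.5355, -0.5133, 0.0017])]
opening []
cassette_handle [(0.91, [0.6035, -0.2501, 0.1138])]
block []
5 x [-0.0067, 0.0012, 0.0499, 0.01, -0.0, 0.02]
[[0.603, -0.203, 0.24], [0.601, -0.153, 0.239], [0.599, -0.102, 0.237], [0.597, -0.052, 0.236], [0.595, -0.002, 0.235]] [0.595, -0.002, 0.235] err [ 0.2 -0.2  0.1]
```

>>> jog_arm(steps=[-0.0067,0.0012,0.0499,0,0,0,0.06,-0.0067,0.0012,0.0499,0,0,0,0.06,-0.0067,0.0012,0.0499,0,0,0,0.06,-0.0067,0.0012,0.0499,0,0,0,0.06,-0.0067,0.0012,0.0499,0,0,0,0.06,0,0,0,0,0,0,0.06])

```text
time: 15.08
eef_pos: [0.5963, 0.0013, 0.2328]
eef_rot: [0.706, -0.706, 0.035, -0.035]
ft_force: [-0.2, -0.9, -0.3]
finger_gap: 0.0597
```

```bash
python3 - <<'E'
from h import *
T=toolpose();print(T.round(4)[:3,3])
im,d=arm.camera('wrist');P=campose('wrist',T);np.savez('w8.npz',im=im,d=d,P=P,T=T)
for l in ['driver_handle','block']:
    print(l,[(round(r['p'],2),tw(P,r['centre']).round(4).tolist()) for r in arm.pinpoint('wrist',l)][:3])
C=cloud('wrist',d,P)
k=(np.hypot(C[...,0]-.595,C[...,1]-.015)<.035)&(C[...,2]>.149)&(C[...,2]<.165)
print('top',k.sum(),cv2.minAreaRect((C[k][:,:2]*1000).astype(np.float32)),np.median(C[k][:,2]))
k=(np.hypot(C[...,0]-.595,C[...,1]-.015)<.06)&(abs(C[...,2]-.064)<.004)
print('block',k.sum(),cv2.minAreaRect((C[k][:,:2]*1000).astype(np.float32)),np.median(C[k][:,2]))
z=np.load('w7.npz')
c7=cv2.resize(z['im'][130:330,130:330],(400,400),interpolation=cv2.INTER_CUBIC)
cv2.imwrite('pics/w8.png',np.hstack([im[:,170:470,::-1],c7[...,::-1]]))
E
```

```text
[0.5963 0.0013 0.2328]
driver_handle [(0.68, [0.5908, 0.0134, 0.1129])]
block [(0.81, [0.5928, 0.0163, -0.0001]), (0.7, [0.4961, -0.0208, 0.0017])]
top 1086 ((595.5447387695312, 15.39838695526123), (22.72140884399414, 30.582067489624023), 1.7165145874023438) 0.1543994550822132
block 2466 ((595.8248901367188, 15.453153610229492), (70.27708435058594, 61.02815628051758), 83.93952178955078) 0.06319624945916114
```

View pics/w8.png

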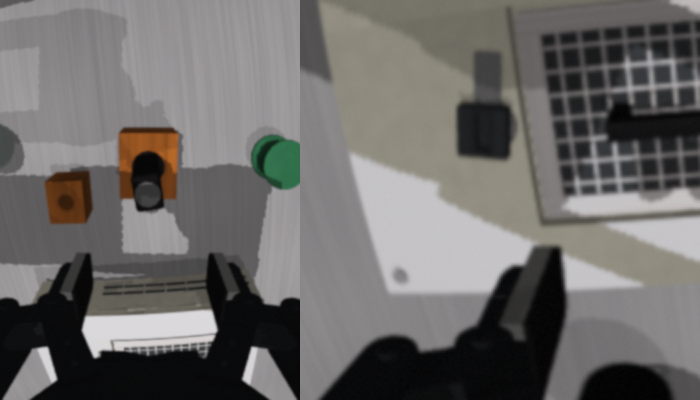

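The driver stands upright in its block, its handle top at (148,193) in the left half; the smaller block beside it is the decoy. The right half shows the retainer head at (485,130), its tab upward and so open. I'll measure the head and grasp the driver.

>>> jog_arm(steps=[0,0,0.007,0,-7.2,0,0.06,-0.0004,0,0.0071,0,0,0,0.06,0,0.03,0,0,0,0,0.06,0,0.03,0,0,0,0,0.06,0,0.03,0,0,0,0,0.06,0,0.03,0,0,0,0,0.06,0,0.017,0,0,0,0,0.06,0,0,0,0,0,0,0.04,0,0,0,0,0,0,0.01,0,0,0,0,0,0,0,0,0,0,0,0,0,0], force=90)

```text
time: 16.6
eef_pos: [0.5975, 0.0122, 0.0972]
eef_rot: [-0.707, 0.707, 0.009, -0.008]
ft_force: [-0.0, -0.5, 6.8]
finger_gap: 0.021
```

```bash
python3 - <<'E'
from h import *
T=toolpose();print(T.round(4))
z=np.load('w7.npz');im=z['im'];P=z['P'];C=cloud('wrist',z['d'],P);g=im.max(2)
k=(np.hypot(C[...,0]-.507,C[...,1]+.253)<.03)&(C[...,2]>.099)&(C[...,2]<.11)
v,u=np.nonzero(k);print('head',k.sum(),u.min(),u.max(),v.min(),v.max(),cv2.minAreaRect((C[k][:,:2]*1000).astype(np.float32)),np.median(C[k][:,2]))
for r in range(v.min()-2,v.max()+3,2): print(r,g[r,u.min()-4:u.max()+5])
# dark head by colour on plane z=.104
k2=(g<75)&(np.hypot(C[...,0]-.507,C[...,1]+.253)<.028)&(C[...,2]>.094)
q=np.array([pix('wrist',b,a,P,.104)[:2] for a,b in zip(*np.nonzero(k2))])*1000
print(len(q),cv2.minAreaRect(q.astype(np.float32)),q.mean(0))
E
```

```text
[[ 9.997e-01  2.400e-03 -2.420e-02  5.975e-01]
 [ 2.420e-02 -6.000e-04  9.997e-01  1.220e-02]
 [ 2.400e-03 -1.000e+00 -7.000e-04  9.720e-02]
 [ 0.000e+00  0.000e+00  0.000e+00  1.000e+00]]
head 580 208 233 181 209 ((507.026611328125, -251.1845703125), (27.19841766357422, 26.55352020263672), 78.28011322021484) 0.10304555858570863
179 [142 142 142 142 140 133 121 110 107 106 108 105  97  83  71  70  75  78
  79  77  78  77  77  75  74  78  90 106 116 121 129 136 139 141]
181 [142 142 141 138 128 108  83  65  60  59  61  60  57  49  45  44  48  49
  53  53  53  53  54  53  55  53  57  71  85  96 108 120 132 138]
183 [143 142 140 128  95  60  39  30  28  28  26  27  27  27  25  27  26  26
  26  25  27  27  27  28  28  26  27  31  37  46  67  99 127 139]
185 [141 142 139 123  83  46  34  33  32  33  32  31  28  29  28  28  28  30
  29  28  28  30  30  30  28  29  28  27  25  24  41  76 112 133]
187 [142 141 139 123  83  46  35  34  33  32  33  30  29  27  24  27  30  32
  33  31  30  31  33  34  34  34  33  33  30  27  32  58  87 114]
189 [140 141 137 123  84  47  35  34  33  34  33  31  
[... 1094 characters left out ...]
[147 145 143 131 102  63  40  34  34  34  34  31  31  27  26  25  25  24
  23  23  25  28  31  33  34  34  34  33  31  30  57 100 130 142]
207 [145 145 144 138 121  93  77  71  67  62  59  55  53  51  49  47  45  41
  39  36  35  34  37  36  37  37  36  34  34  41  72 110 134 143]
209 [145 145 145 145 142 137 132 130 128 126 123 120 117 115 114 113 109 104
 102  97  94  91  88  84  81  79  76  74  77  91 113 131 141 144]
211 [145 145 144 144 146 146 146 146 146 145 144 143 142 142 141 142 142 141
 140 140 139 137 137 136 135 134 134 133 132 136 142 144 145 145]
753 ((510.12548828125, -243.7393798828125), (41.20892333984375, 26.37380027770996), 78.30294799804688) [ 509.54191721 -248.30441312]
```

>>> jog_arm(steps=[0,-0.006,0,0,0,0,0,0,-0.012,0,0,0,0,0,0,-0.02,0,0,0,0,0,0,-0.025,0,0,0,0,0,0,-0.025,0,0,0,0,0,0,-0.025,0,0,0,0,0,0,-0.02,0,0,0,0,0,0,0,0,0,0,0,0])

```text
time: 17.6
eef_pos: [0.5973, 0.0123, 0.2309]
eef_rot: [-0.707, 0.707, 0.01, -0.008]
ft_force: [-0.4, -0.1, -2.2]
finger_gap: 0.0209
```

```bash
python3 - <<'E'
from h import *
T=toolpose();o=arm.get_obs();print(T.round(4),o['ft_force'],o['torque'],o['finger_gap'])
im,d=arm.camera('wrist');P=campose('wrist',T);np.savez('w9.npz',im=im,d=d,P=P,T=T)
Ti=np.linalg.inv(T)
for l in ['driver_handle','driver_tip']:
    print(l,[(round(r['p'],2),(Ti@np.r_[tw(P,r['centre']),1]).round(4).tolist()[:3]) for r in arm.pinpoint('wrist',l)][:3])
cv2.imwrite('pics/w9.png',im[100:,170:470,::-1])
C=cloud('wrist',d,P);Ct=(C-T[:3,3])@T[:3,:3]
m=(abs(Ct[...,0])<.02)&(abs(Ct[...,2])<.03)&(Ct[...,1]>.008)&(Ct[...,1]<.1)
for a in np.arange(.01,.095,.006):
    k=m&(abs(Ct[...,1]-a)<.003)
    if k.sum()>2: q=Ct[k];print(round(a,3),k.sum(),'x',q[:,0].min().round(4),q[:,0].max().round(4),'zmax',q[:,2].max().round(4))
print('ymax',Ct[m][:,1].max())
# slot yaw
z=np.load('w7.npz');P=z['P']
p=lambda u,v,h:pix('wrist',u,v,P,h)[:2]
ang=lambda a,b:np.degrees(np.arctan2(*(b-a)[::-1]))
print('slot line',ang(p(218,203,.104),p(218,187,.104)),p(218,203,.104),p(218,187,.104),'tab',ang(p(222,195,.104),p(223.5,157,.094)),p(223.5,157,.094),'left edge',ang(p(208.5,205,.104),p(208,185,.104)))
E
```

```text
[[ 9.997e-01  3.200e-03 -2.450e-02  5.973e-01]
 [ 2.450e-02 -6.000e-04  9.997e-01  1.230e-02]
 [ 3.200e-03 -1.000e+00 -7.000e-04  2.309e-01]
 [ 0.000e+00  0.000e+00  0.000e+00  1.000e+00]] [-0.36069707 -0.13279073 -2.24379608] [ 0.00232576 -0.00551885 -0.01319855] 0.02093716370874492
driver_handle [(0.35, [-0.0019, 0.0981, 0.0043])]
driver_tip [(0.59, [-0.0044, 0.0977, 0.0011])]
0.01 157 x -0.0112 0.0103 zmax 0.019
0.016 161 x -0.0115 0.0103 zmax 0.0192
0.022 130 x -0.0114 0.0104 zmax 0.0189
0.028 486 x -0.017 0.0161 zmax 0.0208
0.034 63 x -0.0156 0.0148 zmax 0.0204
0.07 16 x -0.0034 0.0017 zmax 0.0078
0.076 61 x -0.0043 0.0033 zmax 0.0122
0.082 17 x -0.0035 0.0033 zmax 0.0118
0.088 12 x -0.0028 0.0011 zmax 0.0117
ymax 0.09053459043946657
slot line 78.32230089055491 [ 0.50349518 -0.25845138] [ 0.5068598  -0.24217233] tab 81.76163122968978 [ 0.51452865 -0.21519362] left edge 79.15434592822088
```

View pics/w9.png

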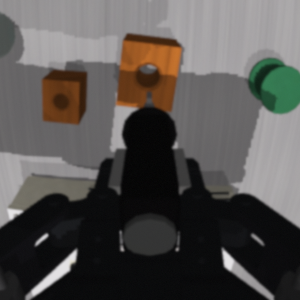

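The driver is held upright, with the tip at tool (0, 0.0905, 0.004) and its hole in the block empty behind it. I'll carry it over the retainer.

>>> jog_arm(steps=[-0.0162,0,-0.0442,0,0,0,0,-0.0162,0,-0.0442,0,0,0,0,-0.0162,0,-0.0442,0,0,0,0,-0.0162,0,-0.0442,0,0,0,0,-0.0162,0,-0.0442,0,0,0,0,-0.0162,0,-0.0443,0,0,0,0,0,0,0,0,6.2,0,0,0,0.008,0,0,6.2,0,0,0,0,0,0,0,0,0])

```text
time: 18.88
eef_pos: [0.5057, -0.2551, 0.2196]
eef_rot: [0.704, -0.704, 0.068, -0.067]
ft_force: [-0.4, -0.3, -2.6]
finger_gap: 0.0207
```

```bash
python3 - <<'E'
from h import *
T=toolpose();o=arm.get_obs();print(T.round(4),o['ft_force'],o['q'].round(2))
im,d=arm.camera('wrist');P=campose('wrist',T);np.savez('w10.npz',im=im,d=d,P=P,T=T)
s,sd=arm.camera('side');np.savez('s10.npz',im=s,d=sd)
tip=T@[-.0003,.0905,.0039,1];print('tip',tip.round(4))
for l in ['slot','driver_tip']:
    for n in ('wrist','side'):
        print(l,n,[(round(r['p'],2),tw(P if n=='wrist' else campose('side'),r['centre']).round(4).tolist()) for r in arm.pinpoint(n,l)][:3])
cv2.imwrite('pics/w10.png',np.hstack([cv2.resize(im[100:300,250:390],(420,600),interpolation=cv2.INTER_CUBIC),cv2.resize(s[210:290,280:330],(375,600),interpolation=cv2.INTER_CUBIC)])[...,::-1])
E
```

```text
[[ 9.817e-01 -1.600e-03  1.905e-01  5.057e-01]
 [-1.905e-01  1.000e-03  9.817e-01 -2.551e-01]
 [-1.700e-03 -1.000e+00  7.000e-04  2.196e-01]
 [ 0.000e+00  0.000e+00  0.000e+00  1.000e+00]] [-0.35966699 -0.33429854 -2.5903646 ] [-0.6   0.14  1.48 -0.    1.53 -0.41]
tip [ 0.506  -0.2511  0.1291  1.    ]
slot wrist [(0.72, [0.5077, -0.2545, 0.1049])]
slot side [(0.41, [0.5063, -0.251, 0.1058])]
driver_tip wrist [(0.76, [0.5023, -0.255, 0.123])]
driver_tip side [(0.77, [0.5048, -0.2476, 0.1315])]
```

View pics/w10.png

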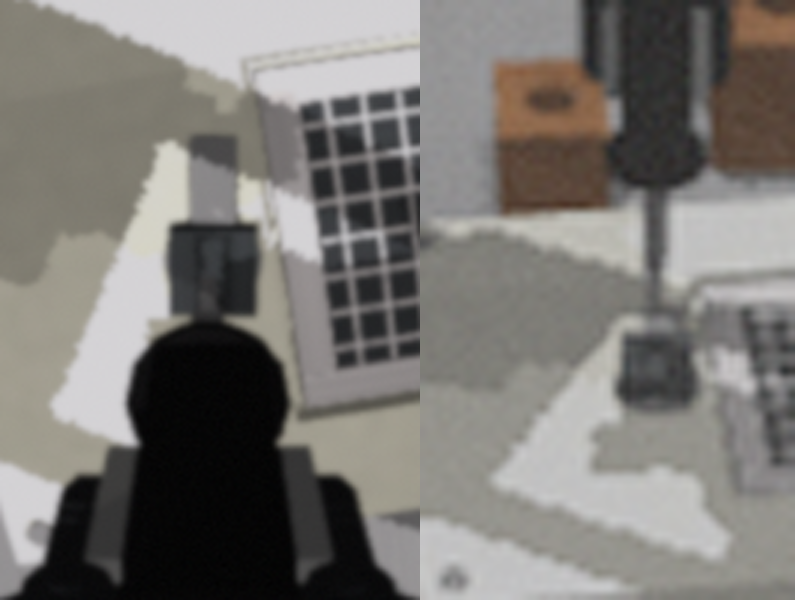

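The wrist view shows the head and tab square to the blade, with the blade about 1 mm left of the slot's middle. Shift 1 mm and go down.

>>> jog_arm(steps=[0.001,0.008,0,0,0,0,0,0,0.01,0,0,0,0,0,0,0.006,0,0,0,0,0,0,0.003,0,0,0,0,0,0,0.002,0,0,0,0,0,0,0,0,0,0,0,0])

```text
time: 19.92
eef_pos: [0.5072, -0.2555, 0.192]
eef_rot: [-0.704, 0.704, -0.068, 0.068]
ft_force: [-0.0, -1.0, -1.3]
finger_gap: 0.0209
```

>>> jog_arm(steps=[0,0.002,0,0,0,0,0,0,0.002,0,0,0,0,0,0,0,0,0,0,0,0])

```text
time: 20.3
eef_pos: [0.5075, -0.2557, 0.1898]
eef_rot: [-0.703, 0.704, -0.067, 0.069]
ft_force: [-2.6, 1.0, 16.7]
finger_gap: 0.0214
```

>>> jog_arm(steps=[-0.0005,0,0,0,8,0,0,-0.0006,0,0,0,8,0,0,-0.0005,0,0.0001,0,8,0,0,-0.0006,0,0,0,8,0,0,0,0,0,0,0,0,0])

```text
time: 20.92
eef_pos: [0.5054, -0.2547, 0.1898]
eef_rot: [-0.657, 0.658, -0.259, 0.261]
ft_force: [-5.0, 2.5, 17.2]
finger_gap: 0.0207
```

```bash
python3 - <<'E'
from h import *
T=toolpose();o=arm.get_obs();print(T.round(4),o['ft_force'],o['torque'],o['q'].round(2))
im,d=arm.camera('wrist');P=campose('wrist',T);s,sd=arm.camera('side')
for v in (T@[-.0003,.0932,.0039,1],): print('tip',v.round(4))
cv2.imwrite('pics/w11.png',np.hstack([cv2.resize(im[100:300,220:420],(400,400)),cv2.resize(s[220:300,280:360],(400,400),interpolation=cv2.INTER_CUBIC)])[...,::-1])
E
```

```text
[[ 7.298e-01  2.000e-03  6.836e-01  5.054e-01]
 [-6.836e-01 -1.700e-03  7.298e-01 -2.547e-01]
 [ 2.600e-03 -1.000e+00  1.000e-04  1.898e-01]
 [ 0.000e+00  0.000e+00  0.000e+00  1.000e+00]] [-5.0487905   2.50182876 17.20008809] [0.57814346 1.14789359 0.11011879] [-0.6   0.15  1.52 -0.    1.47  0.15]
tip [ 0.508  -0.2519  0.0966  1.    ]
```

View pics/w11.png

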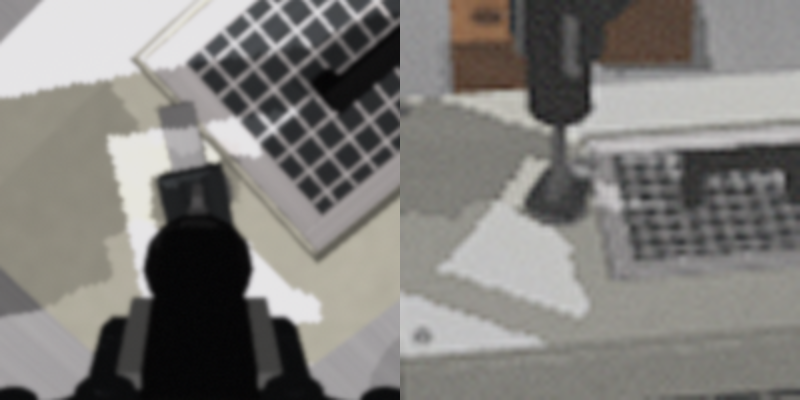

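The tab turns with the blade, lagging about 10° of play. Carry on.

>>> jog_arm(steps=[-0.0009,0,-0.0004,0,8,0,0,-0.0005,0,0,0,8,0,0,-0.0006,0,0,0,8,0,0,-0.0005,0,0.0001,0,8,0,0,-0.0006,0,0,0,8,0,0,-0.0005,0,0,0,8,0,0,-0.0006,0,0,0,8,0,0,0,0,0,0,0,0,0])

```text
time: 22.02
eef_pos: [0.5036, -0.2512, 0.1897]
eef_rot: [-0.459, 0.458, -0.537, 0.539]
ft_force: [-3.3, 4.2, 18.4]
finger_gap: 0.0211
```

```bash
cat > chk.py <<'E'
from h import *
T=toolpose();o=arm.get_obs();print(T.round(4)[:3,3],'zang',np.degrees(np.arctan2(T[1,2],T[0,2])),o['ft_force'],o['torque'],o['q'].round(2))
tip=T@[-.0003,.0932,.0039,1];f=o['ft_force'];r=np.cross(tip[:3]-T[:3,3],f);print('tip',tip.round(4),'tz corr',o['torque'][2]-r[2])
im,d=arm.camera('wrist');P=campose('wrist',T);np.savez('wl.npz',im=im,d=d,P=P)
C=cloud('wrist',d,P);g=im.max(2)
k=(np.hypot(C[...,0]-.507,C[...,1]+.2515)<.05)&(np.hypot(C[...,0]-.507,C[...,1]+.2515)>.021)&(C[...,2]>.0925)&(C[...,2]<.102)
q=C[k];print(len(q),'tab dir deg',np.degrees(np.arctan2(q[:,1].mean()+.2515,q[:,0].mean()-.507)),q.mean(0).round(4))
E
python3 chk.py
```

```text
[ 0.5036 -0.2512  0.1897] zang -9.123333790825006 [-3.27283111  4.15729404 18.38465528] [0.77673655 0.99599827 0.04994807] [-0.6   0.14  1.53 -0.    1.47  1.13]
tip [ 0.5077 -0.2517  0.0966  1.    ] tz corr 0.03444320240108334
412 tab dir deg 4.880324716978346 [ 0.537  -0.2489  0.0942]
```

>>> jog_arm(steps=[-0.0005,0,0,0,6,0,0,-0.0003,0,0,0,4,0,0,0,0,0,0,0,0,0])

```text
time: 22.45
eef_pos: [0.5038, -0.2504, 0.1897]
eef_rot: [-0.411, 0.41, -0.575, 0.577]
ft_force: [-4.2, 2.6, 18.0]
finger_gap: 0.0213
```

```bash
python3 chk.py
```

```text
[ 0.5038 -0.2504  0.1897] zang -19.056313344317235 [-4.1769087   2.60144358 17.95269717] [0.74780368 0.9491766  0.11075593] [-0.6   0.14  1.53  0.    1.47  1.31]
tip [ 0.5078 -0.2516  0.0965  1.    ] tz corr 0.10508650983845687
412 tab dir deg -1.4342017881813078 [ 0.537  -0.2523  0.0942]
```

>>> jog_arm(steps=[-0.0004,0,0,0,5,0,0,0,0,0,0,0,0,0])

```text
time: 22.75
eef_pos: [0.504, -0.2501, 0.1898]
eef_rot: [-0.385, 0.384, -0.592, 0.594]
ft_force: [-3.5, 2.8, 18.0]
finger_gap: 0.021
```

```bash
python3 chk.py
```

```text
[ 0.504  -0.2501  0.1898] zang -24.059665501181126 [-3.48378631  2.79497444 17.97797891] [0.71955647 0.78625569 0.27141891] [-0.6   0.14  1.53  0.    1.47  1.39]
tip [ 0.5079 -0.2515  0.0966  1.    ] tz corr 0.26560853679575913
413 tab dir deg -1.653577392467936 [ 0.5371 -0.2524  0.0942]
```

The retainer is at its stop: torque rose to 0.27 N m while the tab stayed at about -1.5°. I'll unwind inside the play and withdraw straight up.

>>> jog_arm(steps=[0.0004,0,0,0,-6,0,0,0.0004,0,0,0,-6,0,0,0,-0.004,0,0,0,0,0,0,-0.006,0,0,0,0,0,0,-0.01,0,0,0,0,0,0,-0.015,0,0,0,0,0,0,-0.018,0,0,0,0,0,0,0,0,0,0,0,0])

```text
time: 23.8
eef_pos: [0.5038, -0.251, 0.2429]
eef_rot: [-0.445, 0.445, -0.548, 0.551]
ft_force: [-0.3, -0.3, -1.8]
finger_gap: 0.0208
```

```bash
python3 chk.py; python3 - <<'E'
from h import *
T=toolpose();z=np.load('wl.npz');C=cloud('wrist',z['d'],z['P']);Ct=(C-T[:3,3])@T[:3,:3]
m=(abs(Ct[...,0])<.02)&(abs(Ct[...,2])<.03)&(Ct[...,1]>.008)&(Ct[...,1]<.1)
for a in (.016,.03,.076,.082,.088):
    q=Ct[m&(abs(Ct[...,1]-a)<.003)]
    if len(q)>2: print(a,len(q),'x',q[:,0].min().round(4),q[:,0].max().round(4),'zmax',q[:,2].max().round(4))
a=np.degrees(np.arctan2(T[1,0],T[0,0]));print('tool x angle',a,'turn to 1.7:',a-1.7)
E
```

```text
[ 0.5038 -0.251   0.2429] zang -12.004274791817439 [-0.30619751 -0.29183161 -1.83123649] [-0.03706272 -0.02237423  0.03901995] [-0.6   0.12  1.45 -0.    1.57  1.18]
tip [ 0.5079 -0.2517  0.1497  1.    ] tz corr 0.04043612336763255
281 tab dir deg -1.3233035107280684 [ 0.5369 -0.2522  0.0942]
0.016 168 x -0.0109 0.0111 zmax 0.0196
0.03 316 x -0.0163 0.0168 zmax 0.0212
0.076 52 x -0.0034 0.0041 zmax 0.0127
0.082 12 x -0.002 0.0019 zmax 0.0125
0.088 11 x -0.002 0.0019 zmax 0.0122
tool x angle -102.007277405069 turn to 1.7: -103.70727740506901
```

>>> jog_arm(steps=[0,0,0,0,-9.4,0,0,0,0,0,0,-9.4,0,0,0,0,0,0,-9.4,0,0,0,0,0,0,-9.4,0,0,0,0,0,0,-9.4,0,0,0,0,0,0,-9.4,0,0,0,0,0,0,-9.4,0,0,0,0,0,0,-9.4,0,0,0,0,0,0,-9.4,0,0,0,0,0,0,-9.4,0,0,0,0,0,0,-9.7,0,0])

```text
time: 25.22
eef_pos: [0.5031, -0.2506, 0.2402]
eef_rot: [0.707, -0.707, -0.012, 0.013]
ft_force: [-1.0, -0.0, -0.7]
finger_gap: 0.0213
```

>>> jog_arm(steps=[0.0166,0,0.0432,0,0,0,0,0.0166,0,0.0432,0,0,0,0,0.0166,0,0.0432,0,0,0,0,0.0166,0,0.0432,0,0,0,0,0.0166,0,0.0432,0,0,0,0,0.0167,0,0.0433,0,0,0,0,0,0,0,0,0,0,0,0,0,0,0,0,0,0])

```text
time: 26.22
eef_pos: [0.595, 0.0113, 0.2403]
eef_rot: [-0.707, 0.707, 0.01, -0.011]
ft_force: [0.6, -0.1, -0.8]
finger_gap: 0.0207
```

```bash
python3 - <<'E'
from h import *
T=toolpose();print(T.round(4))
im,d=arm.camera('wrist');P=campose('wrist',T);np.savez('w12.npz',im=im,d=d,P=P,T=T)
C=cloud('wrist',d,P);tip=T@[0,.093,.0044,1];print('tip',tip.round(4))
k=(abs(C[...,0]-.5958)<.05)&(C[...,1]>.0)&(C[...,1]<.07)&(abs(C[...,2]-.064)<.004)
rc=cv2.minAreaRect((C[k][:,:2]*1000).astype(np.float32));print('block',rc)
e=np.array([.5958,.0155])-tip[:2];print('move tool x,z',(T[:2,0]@e).round(4),(T[:2,2]@e).round(4))
E
```

```text
[[ 9.995e-01 -7.000e-04 -3.010e-02  5.950e-01]
 [ 3.010e-02 -4.000e-04  9.995e-01  1.130e-02]
 [-8.000e-04 -1.000e+00 -4.000e-04  2.403e-01]
 [ 0.000e+00  0.000e+00  0.000e+00  1.000e+00]]
tip [0.5948 0.0156 0.1473 1.    ]
block ((596.5897827148438, 24.29411506652832), (52.69765853881836, 60.385643005371094), 84.84667205810547)
move tool x,z 0.001 -0.0002
```

>>> jog_arm(steps=[0.001,0.025,0,0,0,0,0,0,0.025,0,0,0,0,0,0,0.025,0,0,0,0,0,0,0.025,0,0,0,0,0,0,0.02,0,0,0,0,0,0,0.012,0,0,0,0,0,0,0.006,0,0,0,0,0,0,0,0,0,0,0,0])

```text
time: 27.28
eef_pos: [0.5963, 0.0112, 0.1031]
eef_rot: [-0.707, 0.707, 0.01, -0.01]
ft_force: [-0.3, 0.6, -0.6]
finger_gap: 0.0208
```

>>> jog_arm(steps=[0,0.002,0,0,0,0,0,0,0.002,0,0,0,0,0,0,0,0,0,0,0,0])

```text
time: 27.65
eef_pos: [0.5963, 0.0115, 0.0989]
eef_rot: [-0.707, 0.707, 0.011, -0.01]
ft_force: [-0.3, -0.7, -1.3]
finger_gap: 0.0209
```

>>> jog_arm(steps=[0,0.001,0,0,0,0,0,0,0.0007,0,0,0,0,0,0,0,0,0,0,0,0])

```text
time: 28.02
eef_pos: [0.5964, 0.0114, 0.0973]
eef_rot: [-0.707, 0.707, 0.011, -0.01]
ft_force: [-0.3, 0.1, 0.2]
finger_gap: 0.0209
```

>>> jog_arm(steps=[0,0.0008,0,0,0,0,0,0,0,0,0,0,0,0])

```text
time: 28.28
eef_pos: [0.5964, 0.0114, 0.0972]
eef_rot: [-0.707, 0.707, 0.011, -0.01]
ft_force: [-3.7, -0.8, 10.2]
finger_gap: 0.0209
```

Contact: the collar is on the block. Release and retreat.

>>> jog_arm(steps=[0,-0.0006,0,0,0,0,0,0,0,0,0,0,0,0.028,0,0,0,0,0,0,0.045,0,0,0,0,0,0,0.06,0,-0.02,0,0,0,0,0.06,0,-0.03,0,0,0,0,0.06,0,-0.03,0,0,0,0,0.06,0,-0.03,0,0,0,0,0.06,-0.03,-0.02,-0.02,0,0,0,0.06,-0.04,0,-0.02,0,0,0,0.06,0,0,0,0,0,0,0.06])

```text
time: 29.65
eef_pos: [0.526, -0.0315, 0.2277]
eef_rot: [-0.707, 0.707, 0.01, -0.01]
ft_force: [1.4, 0.9, 0.5]
finger_gap: 0.06
```

```bash
python3 - <<'E'
from h import *
o=arm.get_obs();print(o['time'],o['eef_pos'],o['ft_force'])
T=toolpose();im,d=arm.camera('wrist');P=campose('wrist',T);t,td=arm.camera('top');s,sd=arm.camera('side')
C=cloud('wrist',d,P)
k=(np.hypot(C[...,0]-.5955,C[...,1]-.0154)<.035)&(C[...,2]>.149)&(C[...,2]<.165)
print('driver top',k.sum(),cv2.minAreaRect((C[k][:,:2]*1000).astype(np.float32)),np.median(C[k][:,2]) if k.any() else '')
for l in ['cassette_left_handle','cassette_right_handle','cassette_handle','driver_handle','spool','jar','bucket']:
    for n in('top','side'): print(n,l,[(round(r['p'],2),tw(campose(n),r['centre']).round(3).tolist()) for r in arm.pinpoint(n,l)][:2])
cv2.imwrite('pics/end.png',np.hstack([cv2.resize(t[130:290,190:460],(400,237)),cv2.resize(s[130:320,220:420],(400,380))[:237+143][:237]])[...,::-1]) if 0 else cv2.imwrite('pics/end.png',cv2.resize(s[120:330,200:430],(690,630))[:600,:,::-1])
E
```

```text
29.65 [ 0.52601174 -0.03151154  0.22767253] [1.36401804 0.90235445 0.45324987]
driver top 1089 ((595.6117553710938, 15.107715606689453), (22.115964889526367, 29.112443923950195), 1.8034621477127075) 0.1547020234700807
top cassette_left_handle [(0.61, [0.596, 0.289, 0.096])]
side cassette_left_handle [(0.63, [0.595, 0.29, 0.1])]
top cassette_right_handle []
side cassette_right_handle [(0.85, [0.375, 0.287, 0.09]), (0.38, [0.594, 0.016, 0.003])]
top cassette_handle [(0.66, [0.535, 0.548, 0.031])]
side cassette_handle [(0.95, [0.603, -0.253, 0.114])]
top driver_handle []
side driver_handle [(0.48, [0.594, 0.019, 0.116])]
top spool [(0.84, [0.754, -0.005, -0.002])]
side spool [(0.66, [0.752, 0.003, 0.003]), (0.2, [0.598, 0.29, 0.103])]
top jar [(0.65, [0.391, 0.049, 0.003])]
side jar [(0.86, [0.393, 0.053, 0.001])]
top bucket []
side bucket [(0.62, [0.532, -0.513, 0.002])]
```

View pics/end.png

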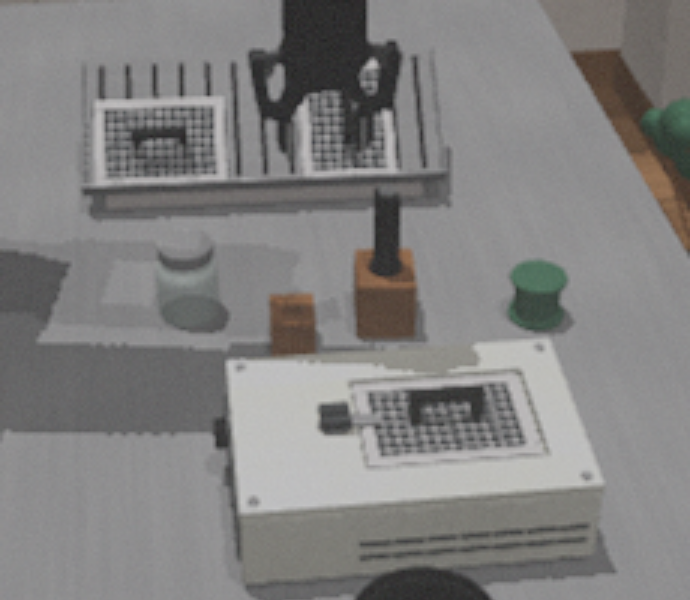

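Everything is in place, so I'll hand in.

```bash
python3 -c "
from workcell import arm
print(arm.sign_off())"
```

```text
the job is handed in; nothing more can be done
None
```

The job is done and handed in at about 30 s of the 64 s allowed. `sign_off` gave no verdict.

- **Cassette:** I lifted the top one off by its handle, square to the slope, and lowered it into the opening. It lies flat there: the plate top measured 88 mm against 89 mm expected, and after release its handle centre was 114 mm above the bench, as it should be.
- **Retainer:** I pressed the blade in with about 18 N and turned it clockwise to the stop. At the stop the torque rose to 0.27 N m and the tab no longer moved. The tab now points along the dryer's +x, within a degree, over the cassette's edge.
- **Screwdriver:** It stands upright in its block again, within about 0.5 mm of where it started.
- **The rest:** The two other cassettes measure within 6 mm of before in the side view, about the accuracy of the networks. In the last picture the jar, the spool, the small block and the part of the bucket in view stand as before.

**What disagreed or was missed:**
- The last top view did not find the right cassette, the bucket or the screwdriver, but the side view found all three.
- As the gripper closed on the handle, it pushed the top cassette along the slope with about 9 N until I lifted it. The pressure on the two beneath was not measured, but neither moved noticeably.

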